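# Read the adapter's barcode, then hang up the reader

## Task

Pick up the handheld code reader from the bench and read the barcode label on the tall, upright adapter (not the one on the low navy case): hold the reader still for about two seconds with its window pointing squarely at the middle of the label from about 10 cm away. Then hang the reader by its wire bail on the hook of the stand, let go, and leave it hanging freely at rest. Do not shift the adapter, the navy case or the other things on the bench.

Things in the scene. Friction and masses are not known exactly. Their poses are not given: they have to be found in the camera images.
- reader: Stick-shaped handheld code reader, 161 mm long, about 0.2 kg (varies), lying on its flat underside on the bare worktop (z = 0). Origin on the underside; x along the stick to the window (beam leaves along +x), y across, z up. Head x = 56 to 91 mm, 44 mm wide, 38 mm high; grey battery pack x = -70 to -25 mm, 40 mm wide, 38 mm high; wire bail on the pack. Centre of mass x = -19, z = 19 mm.
- reader_grip (a point): Best place to grip the reader, at (25, 0, 24) mm in its frame, in the middle of the black grip section: this runs from x = -25 to +56 mm, is 30 mm wide across y and its top is at z = 35 mm. Axes as the reader's; pinch across y.
- reader_window (a point): Centre of the reader's front window, at (91.5, 0, 19) mm in the reader's frame; axes as the reader's (x = beam direction).
- bail_crown (a point): Underside of the crown of the rigid wire bail (6 mm wire), at (-40, 0, 85) mm in the reader's frame, axes as the reader's; this rests on the hook. The bail stands in the plane x = -40 mm, legs at y = +-23 mm straight to z = 64 mm, then closing to the crown (top z = 91 mm). Opening: 40 mm wide, z = 38 (pack top) to 85 mm. Left hanging, the nose dips about 20 degrees.
- adapter: Upright beige mains adapter, a plain block 45 (x) x 60 (y) x 88 (z) mm, loose, origin at the centre of its underside. Its face towards -x carries the pale barcode label. It and the navy case stand on a thin bench mat (top at z = 2.4 mm) and may change places.
- adapter_label (a point): Centre of the adapter's label (40 mm wide, 26 mm high, pale paper with upright dark bars), at (-23.5, 0, 58) mm in the adapter's frame; axes as the adapter's: x points into the adapter, square to the label, so for a square reading the reader's x points along this x.
- navy_case: Low navy case, 61 (x) x 115 (y) x 50 (z) mm, loose, origin at the centre of its underside; has a similar label on its -x face, which is not the one to read.
- hook_stand: Steel hook stand fixed to the bench: base 90x90x10 mm, origin at the centre of its underside, upright post 16 mm thick (24 mm collar at z = 192 to 212 mm), 220 mm high. One round arm, 8 mm thick, points along -x; centre line from the post at z = 202 mm down to the seat (x = -65, z = 190 mm), then up to the tip (x = -92, z = 208 mm; topmost 212 mm, end x = -96 mm).
- hook_seat (a point): Top of the hook's arm at its lowest place, at (-65, 0, 194) mm in the stand's frame; axes as the stand's. Bring the bail over the tip along the stand's +x with the reader's x pointing to the stand's -x (pack towards the post), then lower it.
- tape_roll: roll of black insulating tape lying flat, 67 mm across, 19 mm high; a loose bystander, to be left alone; origin at the centre of its underside.
- flux: upright squeeze bottle with needle cap, 40 mm across, 100 mm high; a loose bystander, to be left alone; origin at the centre of its underside.
- pliers: long-nose pliers lying flat, 149x75x12 mm; a loose bystander, to be left alone; origin at the centre of its underside.
- dome_switch: low black dome-shaped hand switch, 46x62x28 mm; a loose bystander, to be left alone; origin at the centre of its underside.
- tin_reel: reel of solder standing upright, 48 mm across, 58 mm high; a loose bystander, to be left alone; origin at the centre of its underside.
Not all that is in view belongs to the job. Of the things that look like the reader, take the one that is nearest to the robot's base at the start.

How it is judged:
On the way:
1. the held reader points squarely at the middle of the adapter's label from 6 to 14 cm and is held still for 1 s (x of adapter_label in the frame of reader_window between 0.06 and 0.14 m and y of adapter_label in the frame of reader_window between -0.012 and 0.012 m and z of adapter_label in the frame of reader_window between -0.01 and 0.01 m and angle between the x axis of reader and the x axis of adapter, either way round below 0.26 rad and linear speed of reader below 0.02 m/s and angular speed of reader below 0.15 rad/s), for 1 s.
At the end, for the whole second after the job is handed in: The reader hangs by its bail on the hook, its weight on it: crown underside within 15 mm sideways of the hook seat, -12 to +15 mm in height and between 20 mm tipwards and 45 mm postwards of it; window over 30 mm above the bench, tilt under 45 degrees, released, slower than 0.08 m/s (x of bail_crown in the frame of hook_seat between -0.02 and 0.045 m and y of bail_crown in the frame of hook_seat between -0.015 and 0.015 m and z of bail_crown in the frame of hook_seat between -0.012 and 0.015 m and contact force between reader and hook_stand above 0.5 N and height (world z) of reader_window above 0.03 m and angle between reader's own z axis and vertical below 0.8 rad and linear speed of reader below 0.08 m/s and contact force between the fingers and reader below 0.1 N); the robot touches nothing.
It fails at once if the adapter shifted or knocked by more than 15 mm (distance of adapter_label from where it was at the start of the episode above 0.015 m).
It fails at once if the navy case shifted by more than 15 mm (distance of navy_case from where it was at the start of the episode above 0.015 m).
It fails at once if a bystander shifted by more than 20 mm (distance of any of tape_roll, flux, pliers, dome_switch, tin_reel from where it was at the start of the episode above 0.02 m).
It also fails if it takes over 51 s, if anything falls off the work surface, if the arm or the gripper's body presses on something with over 40 N, if the wrist force passes 120 N, or if a joint passes its speed limit or range.

## Robot

A 6-joint arm with a two-finger parallel gripper is mounted at the origin on a cart in front of the work surface, level with it; the furniture and walls round the work are solid. World frame = base frame: x ahead of the robot, y to its left, z up, the work surface at z = 0. Lengths are in m, angles in rad, forces in N, time in s.
With the tool pointing down it reaches from about 0.35 to 0.775 m from the base axis. Payload 7.3 kg.
Tool frame: the origin (TCP) lies at the very end of the fingers, on their centre line; the grasp point (between the pads) lies 19 mm behind it; z points along the fingers, y is the line along which they close (so a half turn about z gives the same grasp; the last joint's range is limited). The gripper opens to 92 mm and grips with 3 to 60 N. Pads are 19 mm wide; open, the fingers measure 130 mm over their backs; the gripper's body (75 mm by 190 mm) begins 47 mm behind the grasp point.
Start: joints at [-1.298, 0.342, 1.524, -0, 1.275, -0.146], TCP at [0.214, -0.48, 0.227] pointing down, gripper open.
Joint ranges: [-2.53, 2.53], [-0.77, 2.02], [0.04, 2.7], [-1, 4.14], [0.28, 2.66], [-3.11, 3.11]. Speed limits (rad/s): [2.57, 2.57, 3.14, 3.14, 3.14, 3.14].

## Interface

Orientations are given as a unit quaternion [w, x, y, z].
In Python, from rig import monitor, optics, job gives the robot as it stands.
- The arm moves only by the tool carry_out, never from a script. Its argument "series" is a list of rows, each a list of 7 numbers: the shift along the tool's x, y, z in mm, then the turn, a rotation vector about the tool's x, y, z in degrees, then the opening, from 0 (shut) to 1 (fully open). In form: [[x, y, z, wx, wy, wz, gripper], ...]. A call has 1 to 10 rows; each row is the pose to reach, as a shift and turn from the pose commanded when the call began, along the tool's axes at that moment; what a row does not reach only later rows make up. A row lasts 1/8 s, in which the tool goes at most 62.5 mm and 10.7 degrees, less where a joint would pass 70% of its speed; a pose out of reach is approached as far as the arm can. A call with a gripper value outside its range is refused whole. The fingers move at their own pace and stop on an object; "force" is the grip in N (left out, the last holds). Time passes only in rows, so rows that repeat a pose let the fingers close. It gives the time, the measured TCP pose, the force, the opening and the grip force at its end, in the units of the state.
- monitor.state(): the state, without advancing time (a new reading comes with each control period).
- optics.camera(name): name is "scene" or "top" or "wrist"; returns the picture (400x640x3 uint8, blue, green, red); there is no depth.
- optics.camera_params(name): a dict with "mtx" (3x3 intrinsics, pixels), "extrinsics" (4x4, takes a point from camera to world coordinates); the wrist camera has in their place "T_tool_cam" (4x4, takes a point from camera to tool coordinates, whose origin is the TCP and whose axes are the flange's). Camera axes: x right, y down, z forward; pixel columns grow to the right and rows downward; lengths in m; the calibration is good to about 2 mm. A picture is of the moment at which its call begins: read the wrist's pose just before it. camera_params takes no time and is no camera call.
- job.hand_in(): hands the job in; it is judged then, once.
The state is a dict: "time_s": time; "joints": joint angles; "joint_velocities": joint speeds; "tau": joint torques, N m; "position": TCP position; "orientation": TCP orientation; "force": force on the tool from outside, world axes, zero at the start; "ft_torque": the same for the moment, N m; "width": opening from 0.0 (shut) to 1.0 (fully open); "grip_force": force on a finger pad.
Only numpy, scipy, OpenCV 4.12 (cv2) and the standard library are available. Lean on these libraries where they do the work, as an engineer would, in place of code of your own. Each camera call takes 0.05 s, during which the arm holds its last target. There are 200 camera calls.

## Working session

There is one attempt and no reset: what is moved stays moved. The work goes in short steps, Python scripts to look and compute and a tool call to move; the robot and the scene stay as the last step left them, time stands still between calls to the robot, and variables do not carry over. Pictures are saved under pics/ and viewed, at most 10 in all, crops included, and the job is handed in when it is done.

Besides the shell and the picture viewer there is one more tool, called after "Emit:" as name(argument=value, ...) on one line, values as JSON. carry_out: Moves the arm, as the interface text tells. Its arguments: {"type":"object","properties":{"series":{"type":"array","items":{"type":"array","items":{"type":"number"}}},"force":{"type":"number"}},"required":["series"]}

```bash
ls; mkdir -p pics
python3 - <<'E'
from rig import monitor, optics, job
import cv2,numpy as np
np.set_printoptions(precision=4,suppress=True)
for n in("scene","top"):
    cv2.imwrite(f"pics/{n}0.png",optics.camera(n)); p=optics.camera_params(n);print(n,p["mtx"],p["extrinsics"])
print(optics.camera_params("wrist"));s=monitor.state();print(s)
E
```

```text
pics
scene [[404.7076   0.     317.4457]
 [  0.     404.7076 199.6305]
 [  0.       0.       1.    ]] [[-0.8947 -0.2714  0.3546  0.151 ]
 [-0.4463  0.5712 -0.6888  1.0179]
 [-0.0156 -0.7746 -0.6322  0.8768]
 [ 0.      0.      0.      1.    ]]
top [[512.1517   0.     320.789 ]
 [  0.     512.1517 195.9518]
 [  0.       0.       1.    ]] [[ 0.0062 -0.9867  0.1622  0.3076]
 [-0.9998 -0.0093 -0.0186  0.2374]
 [ 0.0199 -0.162  -0.9866  1.646 ]
 [ 0.      0.      0.      1.    ]]
{'mtx': array([[325.2509,   0.    , 320.675 ],
       [  0.    , 325.2509, 200.4622],
       [  0.    ,   0.    ,   1.    ]]), 'T_tool_cam': array([[ 0.0007, -0.9671, -0.2544,  0.0681],
       [ 1.    ,  0.0006,  0.0005, -0.0001],
       [-0.0004, -0.2544,  0.9671, -0.1581],
       [ 0.    ,  0.    ,  0.    ,  1.    ]])}
{'time_s': 0.1, 'joints': array([-1.298 ,  0.3427,  1.5249, -0.    ,  1.2754, -0.146 ]), 'joint_velocities': array([-0.0008, -0.0022, -0.0019, -0.0007,  0.0017, -0.0008]), 'tau': array([  0.0021, -43.2004, -24.4694,   0.072 ,   0.0527,  -0.0001]), 'position': array([ 0.2134, -0.4793,  0.2261]), 'orientation': array([-0.0007,  0.9782,  0.2079, -0.0001]), 'force': array([ 0.5717,  0.3552, -0.5096]), 'ft_torque': array([ 0.022 , -0.0002, -0.004 ]), 'grip_force': 0.0, 'width': 0.9983521447421344}
```

View pics/scene0.png

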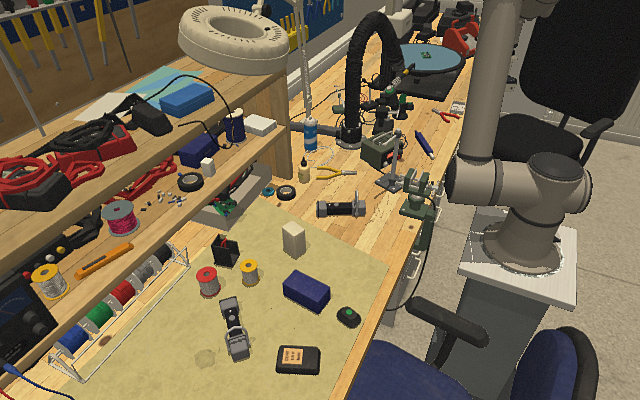

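View pics/top0.png

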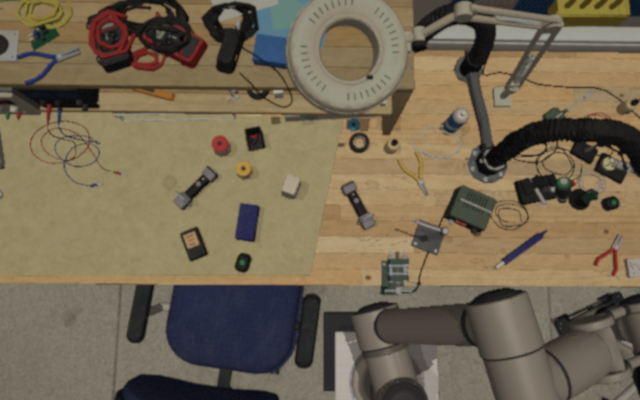

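The picture shows two reader-like things: one on bare wood (top 358,205; scene 340,208) and one on the mat (top 196,188; scene 233,330). The one on bare wood fits: it lies on the bare worktop and is nearest the base. The adapter is at top (290,186), the navy case at (247,222) and the hook stand at (430,236). I'll confirm in an enlarged crop and get rough coordinates.

```bash
cat > h.py <<'E'
from rig import monitor, optics, job
import cv2,numpy as np
from scipy.spatial.transform import Rotation as R
np.set_printoptions(precision=4,suppress=True)
def Rq(q): return R.from_quat(np.roll(q,-1))
def tool(s=None):
    s=s or monitor.state(); T=np.eye(4);T[:3,:3]=Rq(s["orientation"]).as_matrix();T[:3,3]=s["position"];return T
def cam(n,T=None):
    p=optics.camera_params(n)
    return p["mtx"],(p["extrinsics"] if n!="wrist" else T@p["T_tool_cam"])
def ray(n,uv,T=None):
    K,E=cam(n,T); d=E[:3,:3]@np.linalg.solve(K,[uv[0],uv[1],1.]); return E[:3,3],d/np.linalg.norm(d)
def plane(n,uv,z,T=None):
    o,d=ray(n,uv,T); return o+d*(z-o[2])/d[2]
def proj(n,X,T=None):
    K,E=cam(n,T); x=K@(np.linalg.inv(E)@np.append(X,1))[:3]; return x[:2]/x[2]
def tri(*rays):
    A=sum(np.eye(3)-np.outer(d,d) for o,d in rays);b=sum((np.eye(3)-np.outer(d,d))@o for o,d in rays);return np.linalg.solve(A,b)
E
python3 - <<'E'
from h import *
t=cv2.imread("pics/top0.png");s=cv2.imread("pics/scene0.png")
a=cv2.resize(t[120:270,270:470],(800,600),interpolation=cv2.INTER_CUBIC)[:, :]
b=cv2.resize(s[120:260,240:440],(800,560),interpolation=cv2.INTER_CUBIC)
cv2.imwrite("pics/ct.png",a);cv2.imwrite("pics/cs.png",b)
for uv,z in [((358,205),.02),((196,188),.02),((290,186),.09),((247,222),.05),((430,236),.0)]: print(uv,plane("top",uv,z))
E
```

```text
(358, 205) [0.5466 0.087  0.02  ]
(196, 188) [0.597  0.6076 0.02  ]
(290, 186) [0.5936 0.3033 0.09  ]
(247, 222) [0.4854 0.4373 0.05  ]
(430, 236) [ 0.4505 -0.1473  0.    ]
```

View pics/ct.png

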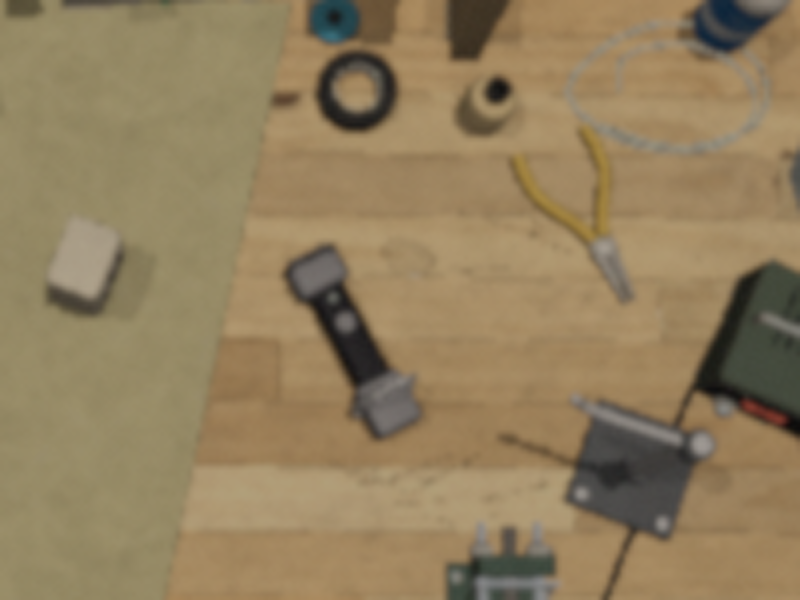

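View pics/cs.png

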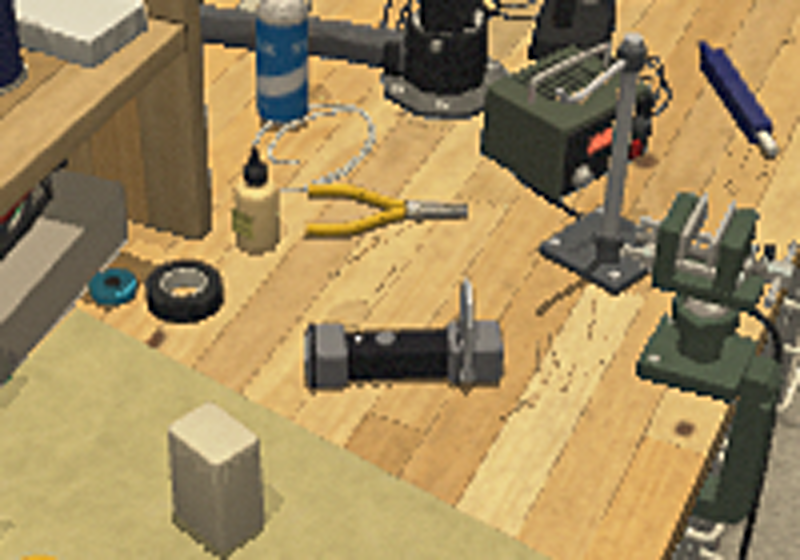

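The crop shows the reader with its head at ct (317,272) and its pack and bail at (388,400). The hook post is at (700,443) with its tip at (578,402), and the adapter top is at about (87,255). Now the coordinates.

Run:
```python
from h import *
ct=lambda u,v:(270+u/4-.375,120+v/4-.375)
cs=lambda u,v:(240+u/4-.375,120+v/4-.375)
h=plane("top",ct(317,270),.038);p=plane("top",ct(390,405),.038)
d=h-p;print("reader head/pack",h,p,np.linalg.norm(d),"exp .121; yaw",np.degrees(np.arctan2(d[1],d[0])),"grip35",p+d*(.0825/.121))
po=plane("top",ct(700,443),.22);ti=plane("top",ct(578,402),.21);d=po-ti
print("post,tip",po,ti,np.linalg.norm(d[:2]),"exp ~.092 stand yaw",np.degrees(np.arctan2(d[1],d[0])))
print("base corners",[plane("top",ct(*c),.01)[:2] for c in((602,402),(700,437),(667,537),(568,500))])
print("tri post",tri(ray("top",ct(700,443)),ray("scene",cs(631,45))),"tip",tri(ray("top",ct(578,402)),ray("scene",cs(533,95))))
t=cv2.imread("pics/top0.png");hsv=cv2.cvtColor(t,cv2.COLOR_BGR2HSV)
g=cv2.cvtColor(t,cv2.COLOR_BGR2GRAY)[165:210,275:312]
for r in hsv[170:202:2,280:306:2]: print(" ".join(f"{a[1]:3d}/{a[2]:3d}" for a in r))
```

```text
reader head/pack [0.6014 0.1175 0.038 ] [0.4935 0.06   0.038 ] 0.12228754359238533 exp .121; yaw 28.049308719557285 grip35 [0.5671 0.0992 0.038 ]
post,tip [ 0.4475 -0.1375  0.22  ] [ 0.4769 -0.0543  0.21  ] 0.08819921698458605 exp ~.092 stand yaw -109.44751768467941
base corners [array([ 0.5006, -0.1144]), array([ 0.4729, -0.1929]), array([ 0.3926, -0.1637]), array([ 0.4215, -0.0851])]
tri post [ 0.4482 -0.1404  0.2092] tip [ 0.4886 -0.0541  0.1973]
 82/146  82/147  83/150  82/150  79/151  83/148  84/148  82/149  80/150  83/148  83/150  82/152  82/152
 84/145  83/147  83/150  79/151  79/151  80/149  84/149  83/150  83/151  84/148  82/149  82/152  81/152
 82/149  83/148  82/150  74/152  61/158  65/154  72/153  79/149  82/150  83/150  82/150  82/152  82/153
 82/149  83/150  81/151  67/156  53/167  52/167  54/165  58/154  66/155  76/151  79/151  81/152  80/153
 85/147  84/148  80/149  59/159  53/169  52/168  53/167  52/166  53/165  55/159  74/148  79/152  81/152
 83/148  83/147  75/152  55/167  53/169  51/170  52/168  52/167  52/167  52/162  71/133  81/148  83/148
 83/148  84/146  64/15
[... 317 characters left out ...]
/171  51/171  51/170  52/171  53/170  57/135  64/ 84  84/125  86/134  85/132
 83/142  62/136  55/159  53/170  51/170  51/171  50/172  52/166  57/112  80/ 99  83/132  83/135  86/133
 83/138  78/ 92  63/ 93  60/124  55/143  51/164  52/171  56/147  61/ 96  82/118  82/134  83/135  84/133
 84/140  83/ 89  71/ 72  63/ 73  61/ 80  61/105  57/129  59/104  73/ 87  86/125  82/134  83/136  83/136
 83/144  87/126  87/106  80/ 80  70/ 73  64/ 72  65/ 75  61/ 80  83/111  86/131  86/134  84/136  83/139
 82/149  83/147  86/143  86/127  87/111  87/ 97  79/ 90  79/103  84/128  86/136  85/135  86/136  84/146
 80/150  81/148  83/147  83/147  82/147  84/145  82/146  82/146  83/148  82/149  84/146  82/146  82/152
```

```bash
cat >> h.py <<'E'
def delta(pos,yaw,dip=0,T=None):
    "tool-frame shift mm & rotvec deg to target: tool x at yaw (deg), nose down by dip deg"
    T=tool() if T is None else T
    G=R.from_euler('ZY',[yaw,dip],degrees=True)*R.from_euler('x',180,degrees=True)
    r=(R.from_matrix(T[:3,:3]).inv()*G).as_rotvec(degrees=True)
    return T[:3,:3].T@(np.array(pos)-T[:3,3])*1000, r
E
python3 - <<'E'
from h import *
t=cv2.imread("pics/top0.png");hsv=cv2.cvtColor(t,cv2.COLOR_BGR2HSV)
m=((hsv[...,2]>140)&(hsv[...,1]<68)).astype(np.uint8);m[:166]=0;m[206:]=0;m[:,:276]=0;m[:,312:]=0
c=max(cv2.findContours(m,0,2)[0],key=cv2.contourArea);b=cv2.boxPoints(cv2.minAreaRect(c))
P=np.array([plane("top",q,.0904) for q in b]);print(b,P,np.linalg.norm(np.diff(P,axis=0),axis=1),P.mean(0))
for i in range(2): d=P[i+1]-P[i];print(np.degrees(np.arctan2(d[1],d[0])))
print(delta([.50,-.10,.42],24)); print(delta([.567,.099,.22],28))
E
```

```text
[[280.6897 189.2759]
 [287.3793 172.5517]
 [299.9655 177.5862]
 [293.2759 194.3103]] [[0.583  0.3317 0.0904]
 [0.6358 0.312  0.0904]
 [0.6203 0.2729 0.0904]
 [0.5677 0.2928 0.0904]] [0.0564 0.0421 0.0563] [0.6017 0.3024 0.0904]
-20.458119944508283
-111.58996224179765
(array([ 416.0885, -230.2092, -193.495 ]), array([-0.0793, -0.0104, -0.0032]))
(array([ 558.1917, -384.4842,    6.7447]), array([-0.0789, -0.0132, -4.0032]))
```

Emit:
carry_out(series=[[20, -12, -60, 0, 0, 0, 1], [416, -230, -193, 0, 0, 0, 1], [416, -230, -193, 0, 0, 0, 1], [416, -230, -193, 0, 0, 0, 1], [416, -230, -193, 0, 0, 0, 1], [416, -230, -193, 0, 0, 0, 1], [416, -230, -193, 0, 0, 0, 1], [416, -230, -193, 0, 0, 0, 1], [416, -230, -193, 0, 0, 0, 1], [416, -230, -193, 0, 0, 0, 1]])

```text
time_s: 1.35
position: [0.5011, -0.0986, 0.4196]
orientation: [-0.0, 0.978, 0.21, 0.0]
force: [-1.0, -0.4, -0.8]
width: 1.003
grip_force: 0.0
```

Emit:
carry_out(series=[[10, 0, 0, 0, 0, 0, 1], [10, 0, 0, 0, 0, 0, 1], [10, 0, 0, 0, 0, 0, 1]])

```text
time_s: 1.72
position: [0.5088, -0.0971, 0.4194]
orientation: [-0.0, 0.978, 0.207, -0.0]
force: [0.1, -0.2, 0.5]
width: 0.998
grip_force: 0.0
```

Run:
```python
from h import *
T=tool();im=optics.camera("wrist");cv2.imwrite("pics/w1.png",im);np.save("w1.npy",T);print(T[:3,3],monitor.state()["joint_velocities"])
for X in([.447,-.139,.22],[.4686,-.0777,.194],[.479,-.0486,.208],[.567,.099,.038],[.6,.3,.09]): print(proj("wrist",X,T))
print(delta([.55,.11,.30],50))
```

```text
[ 0.5088 -0.0971  0.4194] [ 0.0021 -0.0013  0.0002  0.0002 -0.0002  0.002 ]
[331.9183 239.5473]
[292.6719 197.2498]
[271.9398 182.3661]
[220.4869  71.6701]
[ 72.0547 -24.4736]
(array([ 121.6415, -172.4516,  119.5418]), array([ -0.0118,   0.0219, -26.0756]))
```

View pics/w1.png

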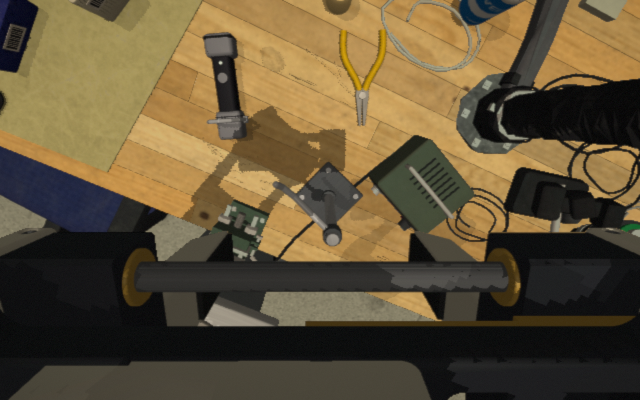

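The wrist view shows the post top at (334,238) and the hook tip at (276,184), a few mm from the prediction. The reader is at (225,85), with head up and bail at (226,121). Next I move over the reader.

Run:
```python
from h import *
T=np.load("w1.npy");po=plane("wrist",(334,238),.22,T);ti=plane("wrist",(277,185),.208,T);d=po-ti
print(po,ti,np.linalg.norm(d[:2]),np.degrees(np.arctan2(d[1],d[0])))
print(delta([.567,.099,.20],28))
```

```text
[ 0.4498 -0.1404  0.22  ] [ 0.4785 -0.0551  0.208 ] 0.09001664810176309 -108.61558715621624
(array([ 132.7617, -155.4914,  219.5353]), array([-0.0073,  0.0236, -4.0756]))
```

Emit:
carry_out(series=[[133, -155, 220, 0, 0, -4, 1], [133, -155, 220, 0, 0, -4, 1], [133, -155, 220, 0, 0, -4, 1], [133, -155, 220, 0, 0, -4, 1], [133, -155, 220, 0, 0, -4, 1], [133, -155, 220, 0, 0, -4, 1], [133, -155, 220, 0, 0, -4, 1], [133, -155, 220, 0, 0, -4, 1]])

```text
time_s: 2.78
position: [0.5684, 0.0982, 0.2015]
orientation: [0.0, 0.97, 0.241, 0.002]
force: [-0.1, -1.5, 0.3]
width: 0.998
grip_force: 0.0
```

Run:
```python
from h import *
T=tool();im=optics.camera("wrist");cv2.imwrite("pics/w2.png",im);np.save("w2.npy",T);print(T[:3,3])
```

```text
[0.5684 0.0982 0.2015]
```

View pics/w2.png

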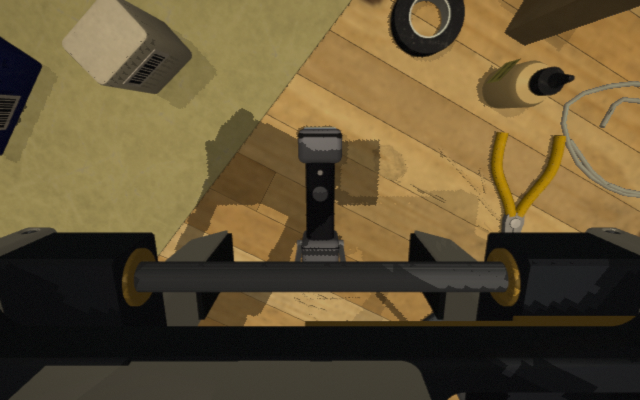

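The close view shows the reader's head top face at (300–341, 137–162), its grip running down at u≈321, and the adapter's label centred at about (147,73).

Run:
```python
from h import *
T=np.load("w2.npy");im=cv2.imread("pics/w2.png")
P=lambda u,v,z:plane("wrist",(u,v),z,T)
f=P(320.5,137,.038);b=P(321,162,.038);print("head front/back",f,b,np.linalg.norm(f-b),"width",np.linalg.norm(P(300,150,.038)-P(341.5,150,.038)))
a=P(321,168,.035);c=P(321,235,.035);d=a-c;print("grip len",np.linalg.norm(d),"yaw",np.degrees(np.arctan2(d[1],d[0])))
u=d/np.linalg.norm(d);u[2]=0
for n,x,k in(("f",f,91),("b",b,56)): print("grip35 from",n,x-u*(k-35)/1000)
# adapter label: pale paper contour
g=im[45:105,110:185];hs=cv2.cvtColor(g,cv2.COLOR_BGR2HSV)
for r in g[::2,::2,1]: print(" ".join(f"{v:3d}" for v in r))
```

```text
head front/back [0.6106 0.1204 0.038 ] [0.5893 0.1085 0.038 ] 0.024382890516019162 width 0.04077153623905347
grip len 0.07159362177431572 yaw 27.958161162183064
grip35 from f [0.5612 0.0942 0.038 ]
grip35 from b [0.5708 0.0987 0.038 ]
154 154 155 156 156 154 155 156 154 154 153 155 154 154 149 112  78  71  69  70  70  69  62  69  69  69  68  68  67  66  64  64  63  63  63  60  57  60
152 154 153 155 153 154 154 154 153 154 155 155 152 148 114  64  73  72  67  66  71  67  68  67  67  66  66  65  66  66  64  64  64  62  62  61  60  57
152 151 153 154 153 154 153 154 153 154 154 154 146 122  81  57  69  69  57  52  66  68  96  69  68  67  66  64  64  64  63  64  64  63  61  60  61  59
152 152 152 152 152 153 155 154 153 151 152 149 122  82  73  73  59  70  68  68  61  99  81  66  67  66  64  64  64  63  62  64  62  62  61  60  60  58
152 152 151 152 152 153 154 154 150 151 148 123  84  73  72  72  60  68  70  71  97  75  62  61  64  66  66  66  65  65  63  62  61  60  61  59  59  57
152 151 152 151 152 152 154 153 150 147 130  85  73  72  70  71  72  68  70 103  85  60  43  23  33  47  
[... 2994 characters left out ...]
 133 133 134 135 133 135 133 132 131 118 117 115 113 113 114 114 117 117 116 117 115 119 119
129 128 131 135 138 138 138 138 136 132 133 133 133 132 134 136 135 137 137 134 133 133 131 132 134 132 116 114 117 116 118 119 118 118 118 118 117 118
129 129 131 132 132 136 136 138 137 133 134 134 134 132 132 132 133 135 137 135 133 132 128 132 133 133 131 129 120 116 119 118 117 116 120 120 119 118
129 130 130 130 130 132 136 138 137 136 135 136 133 130 130 131 131 131 133 135 135 133 132 133 135 135 134 134 134 134 120 119 119 118 119 118 118 118
129 129 130 129 130 133 134 133 136 136 133 136 133 131 132 132 133 132 133 136 137 137 137 137 135 134 134 137 138 136 120 119 120 119 119 117 118 117
```

Run:
```python
from h import *
T=np.load("w2.npy");P=lambda u,v,z:plane("wrist",(u,v),z,T)
a,b=P(154,49,.0734),P(123,83.5,.0734);c,d=P(164,57,.0474),P(140.5,84,.0474)
print(a,b,c,d)
print("label",(a+b+c+d)/4,"len",np.linalg.norm(a-b),np.linalg.norm(c-d))
for v in(a-b,c-d):print(np.degrees(np.arctan2(v[1],v[0])))
# adapter lower edge of the face-top: face top edge
e=P(140,45,.0904);f=P(110,77,.0904);v=e-f;print(np.degrees(np.arctan2(v[1],v[0])),(e+f)/2)
```

```text
[0.6113 0.2736 0.0734] [0.5743 0.2869 0.0734] [0.6078 0.2764 0.0474] [0.5764 0.287  0.0474]
label [0.5925 0.281  0.0604] len 0.03933397906718175 0.033059985016341484
-19.84634160795748
-18.695955636972254
-21.249630372999125 [0.5936 0.2818 0.0904]
```

Emit:
carry_out(series=[[0, 0, 60, 0, 0, 0, 1], [0, 0, 120, 0, 0, 0, 1], [0, 0, 160, 0, 0, 0, 1], [0, 0, 180, 0, 0, 0, 1], [0, 0, 195, 0, 0, 0, 1], [0, 0, 195, 0, 0, 0, 1]], force=50)

```text
time_s: 3.58
position: [0.5676, 0.0989, 0.0046]
orientation: [0.0, 0.97, 0.242, -0.0]
force: [-0.3, 0.0, 0.2]
width: 0.996
grip_force: 0.0
```

Emit:
carry_out(series=[[0, 0, 0, 0, 0, 0, 0], [0, 0, 0, 0, 0, 0, 0], [0, 0, 0, 0, 0, 0, 0], [0, 0, 0, 0, 0, 0, 0], [0, 0, 0, 0, 0, 0, 0], [0, 0, 0, 0, 0, 0, 0], [0, 0, 0, 0, 0, 0, 0], [0, 0, 0, 0, 0, 0, 0]], force=50)

```text
time_s: 4.58
position: [0.5677, 0.0993, 0.0047]
orientation: [0.0, 0.97, 0.242, 0.0]
force: [0.1, -0.3, 0.2]
width: 0.321
grip_force: 50.0
```

Emit:
carry_out(series=[[0, 0, -10, 0, 0, 0, 0], [0, 0, -20, 0, 0, 0, 0], [0, 0, -37, 0, 0, 0, 0], [0, 0, -37, 0, 0, 0, 0], [0, 0, -37, 0, 0, 0, 0]])

```text
time_s: 5.2
position: [0.5676, 0.0994, 0.0419]
orientation: [0.0, 0.97, 0.242, 0.0]
force: [0.2, 0.8, -2.4]
width: 0.326
grip_force: 50.0
```

Run:
```python
from h import *
T=tool();im=optics.camera("wrist");np.save("w3.npy",T);s=optics.camera("scene")
cv2.imwrite("pics/w3.png",np.vstack([cv2.resize(s[140:260,240:440],(640,384),interpolation=cv2.INTER_CUBIC),im[60:270]]))
y=np.radians(69.8);L=np.array([.593,.2808]);w=L-.1545*np.array([np.cos(y),np.sin(y)])
print(T[:3,3],w,delta([w[0],w[1],.0414+.005],69.8,T=T))
```

```text
[0.5676 0.0994 0.0419] [0.5397 0.1358] (array([ -7.5771, -45.2426,  -4.5241]), array([  0.0154,  -0.0066, -41.8031]))
```

View pics/w3.png

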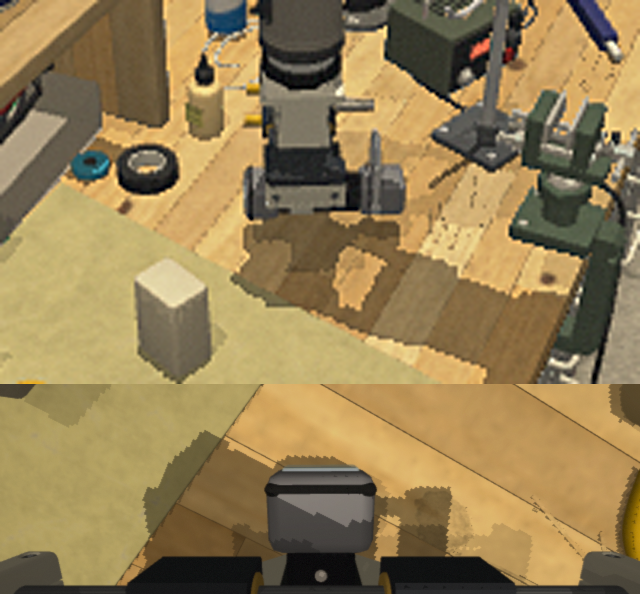

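The reader is held level with its head in front, and the bail is clear of the hand. Now to the reading pose.

Emit:
carry_out(series=[[-1, -9, -4, 0, 0, -8, 0], [-3, -18, -4.5, 0, 0, -17, 0], [-4, -27, -4.5, 0, 0, -25, 0], [-6, -36, -4.5, 0, 0, -33, 0], [-7.5, -45, -4.5, 0, 0, -41.8, 0], [-7.5, -45, -4.5, 0, 0, -41.8, 0], [-7.5, -45, -4.5, 0, 0, -41.8, 0], [-7.5, -45, -4.5, 0, 0, -41.8, 0]])

```text
time_s: 6.3
position: [0.5401, 0.1353, 0.0461]
orientation: [0.0, 0.821, 0.571, -0.0]
force: [0.5, -0.5, -2.7]
width: 0.323
grip_force: 50.0
```

Run:
```python
from h import *
T=tool();im=optics.camera("wrist");np.save("w4.npy",T);cv2.imwrite("pics/w4.png",im)
print(T[:3,3],proj("wrist",[.593,.2808,.0604],T)); print(delta([.5397,.1358,.0464],69.8,T=T))
```

```text
[0.5401 0.1353 0.0461] [ 318.8701 -134.157 ]
(array([ 0.3094, -0.5618, -0.3239]), array([ 0.0019,  0.0059, -0.1209]))
```

View pics/w4.png

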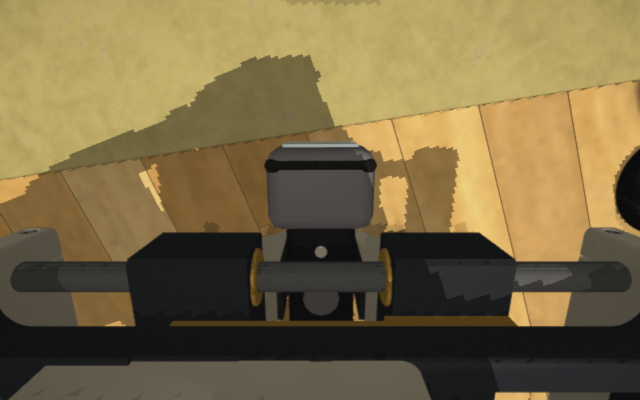

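Emit:
carry_out(series=[[0, 0, 0, 0, 0, 0, 0], [0, 0, 0, 0, 0, 0, 0], [0, 0, 0, 0, 0, 0, 0], [0, 0, 0, 0, 0, 0, 0], [0, 0, 0, 0, 0, 0, 0], [0, 0, 0, 0, 0, 0, 0], [0, 0, 0, 0, 0, 0, 0], [0, 0, 0, 0, 0, 0, 0], [0, 0, 0, 0, 0, 0, 0], [0, 0, 0, 0, 0, 0, 0]])

```text
time_s: 7.6
position: [0.5399, 0.1356, 0.0462]
orientation: [0.0, 0.82, 0.572, -0.0]
force: [0.8, -0.4, -2.4]
width: 0.324
grip_force: 50.0
```

Run:
```python
from h import *
T=tool();I=np.eye(4)
for gx in(33,37,41):
  for pit in(0,3,6): # nose up about grip
    o=[]
    for x,y,z in((56,0,38),(91,0,38),(91,0,0),(91,22,19)):
        q=R.from_euler('y',-pit,degrees=True).apply([x-gx,y,z-24])
        o.append(proj("wrist",np.array([q[0],-q[1],-q[2]-19])/1000,I))
    print(gx,pit,np.round(np.ravel(o)))
im=optics.camera("wrist")
print(im[130:240:2,310].mean(1).round().astype(int))
# scene check of head & pack positions for a level reader
A=np.radians(69.8);a=np.array([np.cos(A),np.sin(A),0]);g=T[:3,3]+[0,0,-.0047]
for x,z in((91,38),(91,0),(-70,38),(-70,0),(-40,91)): print(x,z,proj("scene",g+a*(x-37)/1000+[0,0,z/1000]))
s=optics.camera("scene");cv2.imwrite("pics/s5.png",cv2.resize(s[150:270,230:390],(800,600),interpolation=cv2.INTER_CUBIC))
```

```text
33 0 [321. 230. 321. 143. 321. 136. 271. 139.]
33 3 [321. 233. 321. 146. 321. 134. 270. 139.]
33 6 [321. 235. 321. 149. 321. 132. 269. 140.]
37 0 [321. 239. 321. 153. 321. 145. 271. 148.]
37 3 [321. 242. 321. 156. 321. 143. 270. 149.]
37 6 [321. 244. 321. 160. 321. 141. 269. 149.]
41 0 [321. 248. 321. 164. 321. 153. 271. 157.]
41 3 [321. 250. 321. 167. 321. 151. 271. 158.]
41 6 [321. 253. 321. 170. 321. 149. 270. 158.]
[ 89  84  96 100 101 100  97 148 158  57  59  65  70  73  74  59  16  17
  19  17  74  77  78  77  79  77  77  76  76  76  76  77  75  75  75  75
  75  73  74  73  73  74  73  73  73  71  68  64  60  45  16  18  19  19
  18]
91 38 [323.7227 210.2245]
91 0 [323.7944 219.585 ]
-70 38 [359.6334 187.4663]
-70 0 [359.0518 196.6441]
-40 91 [353.9875 178.0414]
```

View pics/s5.png

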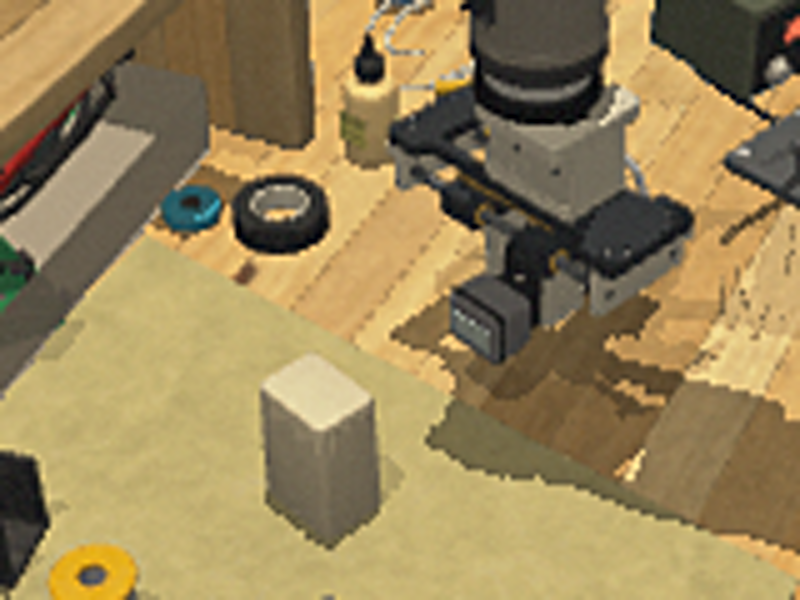

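The picture shows the reader's window at scene (325.5,215), close to the predicted (323.7,215), so it is level and on the label's axis. I'll hold a bit longer, then work out the hanging moves.

Emit:
carry_out(series=[[0, 0, 0, 0, 0, 0, 0], [0, 0, 0, 0, 0, 0, 0], [0, 0, 0, 0, 0, 0, 0], [0, 0, 0, 0, 0, 0, 0], [0, 0, 0, 0, 0, 0, 0], [0, 0, 0, 0, 0, 0, 0], [0, 0, 0, 0, 0, 0, 0], [0, 0, 0, 0, 0, 0, 0]])

```text
time_s: 8.7
position: [0.5399, 0.1356, 0.0462]
orientation: [0.0, 0.82, 0.572, -0.0]
force: [-0.5, 0.1, -2.1]
width: 0.324
grip_force: 50.0
```

```bash
cat >> h.py <<'E'
SEAT=np.array([.4692,-.0775,.194]);YAW=71.;GX=32
def hang(h,dz,dip,lat=0,T=None):
    "tool delta placing crown h mm tipwards, dz mm above seat"
    Q=R.from_euler('ZY',[YAW,dip],degrees=True);H=R.from_euler('Z',YAW,degrees=True)
    p=SEAT+H.apply([h/1000,lat/1000,dz/1000])+Q.apply([(GX+40)/1000,0,-.080])
    return p,delta(p,YAW,dip,T)
E
python3 - <<'E'
from h import *
T=tool();print(T[:3,3])
print(hang(75,60,8,0,T));print(hang(75,25,8,0,T))
E
```

```text
[0.5399 0.1356 0.0462]
(array([0.5132, 0.0503, 0.1648]), (array([ -89.2925,    4.4089, -118.566 ]), array([-0.0799, -7.9965, -1.2049])))
(array([0.5132, 0.0503, 0.1298]), (array([-89.2906,   4.4062, -83.566 ]), array([-0.0799, -7.9965, -1.2049])))
```

Emit:
carry_out(series=[[0, 0, -20, 0, 0, 0, 0], [0, 0, -45, 0, 0, 0, 0], [-15, 1, -70, 0, -2, 0, 0], [-40, 2, -84, 0, -4, -0.6, 0], [-65, 3, -84, 0, -6, -1, 0], [-89, 4.4, -84, 0, -8, -1.2, 0], [-89, 4.4, -84, 0, -8, -1.2, 0], [-89, 4.4, -84, 0, -8, -1.2, 0], [-89, 4.4, -84, 0, -8, -1.2, 0]])

```text
time_s: 9.82
position: [0.5133, 0.0509, 0.1299]
orientation: [0.04, 0.812, 0.579, -0.057]
force: [0.2, -0.1, -2.2]
width: 0.323
grip_force: 50.0
```

Run:
```python
from h import *
T=tool();print(T[:3,3],hang(75,25,8,0,T)[1])
Q=T[:3,:3]@np.diag([1,-1,-1]);o=T[:3,3]-Q@[.032,0,.005]
for n,X in(("crown top",[-.04,0,.088]),("packrear",[-.07,0,.038]),("win",[.0915,0,.019])):
  for c in("scene","top"): print(n,c,proj(c,o+Q@np.array(X)))
print("tip",proj("scene",SEAT+[.029*.3256,.029*.9455,.014]),proj("top",SEAT+[.029*.3256,.029*.9455,.014]))
s=optics.camera("scene");t=optics.camera("top")
A=cv2.resize(s[120:220,310:430],(480,400),interpolation=cv2.INTER_CUBIC);B=cv2.resize(t[180:260,360:450],(450,400),interpolation=cv2.INTER_CUBIC)[:,:320]
cv2.imwrite("pics/a6.png",np.hstack([A,B]))
```

```text
[0.5133 0.0509 0.1299] (array([-0.5682,  0.0748,  0.2218]), array([-0.0991, -0.0054,  0.0226]))
crown top scene [369.6714 143.9554]
crown top top [397.5962 213.4031]
packrear scene [376.1656 151.8789]
packrear top [406.9702 219.6327]
win scene [342.2835 183.5147]
win top [354.3885 203.7986]
tip [379.0124 142.1839] [412.4788 219.567 ]
```

View pics/a6.png

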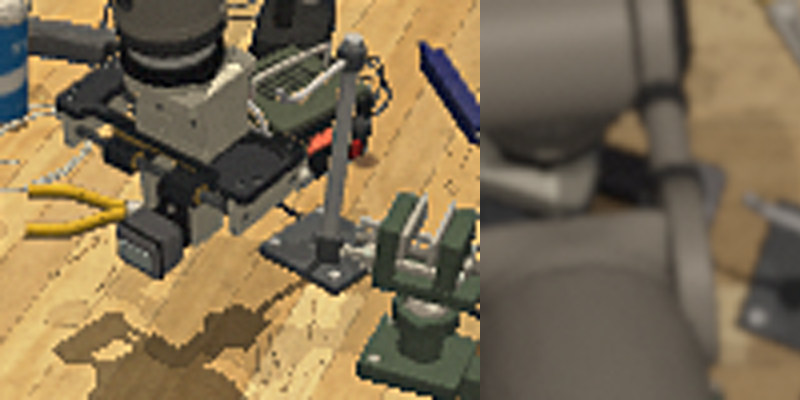

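The picture shows the window at scene (345,182) and the tip at (380,144.5). Top shows the tip at (414,219.4), close to predicted. Heights come from the stand's known geometry and the robot's kinematics, so I'll go in stepwise and watch the force.

Run:
```python
from h import *
T=tool()
for a in((45,25,8),(25,25,8),(3,25,8),(3,12,14),(3,0,20)):print(a,*hang(*a,0,T)[1])
```

```text
(45, 25, 8) [-30.3099   0.0684   4.5319] [-0.0874 -0.002   0.0345]
(25, 25, 8) [-50.1154   0.0607   7.3147] [-0.0874 -0.002   0.0345]
(3, 25, 8) [-71.9014   0.0522  10.3758] [-0.0874 -0.002   0.0345]
(3, 12, 14) [-78.8495   0.0785  30.3368] [-0.0855 -6.002   0.039 ]
(3, 0, 20) [-86.6296   0.1013  48.3534] [ -0.0834 -12.0019   0.0435]
```

Emit:
carry_out(series=[[-10, 0, 1.5, 0, 0, 0, 0], [-20, 0, 3, 0, 0, 0, 0], [-30, 0, 4.5, 0, 0, 0, 0], [-36, 0, 5.3, 0, 0, 0, 0], [-43, 0, 6.3, 0, 0, 0, 0], [-50, 0, 7.3, 0, 0, 0, 0], [-50, 0, 7.3, 0, 0, 0, 0], [-50, 0, 7.3, 0, 0, 0, 0]])

```text
time_s: 10.92
position: [0.4969, 0.0029, 0.13]
orientation: [0.04, 0.812, 0.579, -0.057]
force: [-0.1, -0.2, -2.5]
width: 0.325
grip_force: 50.0
```

Emit:
carry_out(series=[[-5, 0, 0.7, 0, 0, 0, 0], [-11, 0, 1.5, 0, 0, 0, 0], [-16, 0, 2.3, 0, 0, 0, 0], [-22, 0, 3, 0, 0, 0, 0], [-22, 0, 3, 0, 0, 0, 0], [-22, 0, 3, 0, 0, 0, 0]])

```text
time_s: 11.68
position: [0.4896, -0.0182, 0.13]
orientation: [0.04, 0.812, 0.579, -0.057]
force: [0.3, 0.8, -2.0]
width: 0.326
grip_force: 50.0
```

Run:
```python
from h import *
T=tool();print(T[:3,3],monitor.state()["ft_torque"])
for a in((3,25,8),(3,18,12),(3,8,16),(3,2,19),(3,-3,20)):print(a,*hang(*a,0,T)[1])
```

```text
[ 0.4896 -0.0182  0.13  ] [ 0.263  -0.1279  0.0187]
(3, 25, 8) [ 0.4731 -0.0098  0.2272] [-0.0799 -0.0031 -0.0095]
(3, 18, 12) [-4.3093  0.0074 11.9864] [-0.0802 -4.0031 -0.0067]
(3, 8, 16) [-8.997   0.0282 26.3031] [-0.0805 -8.0031 -0.0039]
(3, 2, 19) [-12.9154   0.0413  35.271 ] [ -0.0806 -11.0031  -0.0018]
(3, -3, 20) [-13.8386   0.0497  41.1753] [ -0.0806 -12.0031  -0.0011]
```

No contact so far. Lowering onto the seat now.

Emit:
carry_out(series=[[-2, 0, 6, 0, -2, 0, 0], [-4.3, 0, 12, 0, -4, 0, 0], [-6.5, 0, 19, 0, -6, 0, 0], [-9, 0, 26, 0, -8, 0, 0], [-11, 0, 31, 0, -9.5, 0, 0], [-13, 0, 35, 0, -11, 0, 0], [-13, 0, 35, 0, -11, 0, 0], [-13, 0, 35, 0, -11, 0, 0]])

```text
time_s: 12.68
position: [0.484, -0.0349, 0.0973]
orientation: [0.095, 0.803, 0.573, -0.135]
force: [0.6, -0.4, -1.7]
width: 0.322
grip_force: 50.0
```

Emit:
carry_out(series=[[0.6, 0, 1.9, 0, 0, 0, 0], [1.3, 0, 3.8, 0, 0, 0, 0], [1.3, 0, 3.8, 0, 0, 0, 0], [1.3, 0, 3.8, 0, 0, 0, 0]])

```text
time_s: 13.18
position: [0.4843, -0.0357, 0.0949]
orientation: [0.097, 0.803, 0.573, -0.135]
force: [-2.1, 0.1, 10.9]
width: 0.324
grip_force: 50.0
```

Contact came at the expected seat height. I'll ease the load, then release gently.

Emit:
carry_out(series=[[-0.6, 0, -1.7, 0, 0, 0, 0], [-0.6, 0, -1.7, 0, 0, 0, 0], [-0.6, 0, -1.7, 0, 0, 0, 0], [-0.6, 0, -1.7, 0, 0, 0, 0]], force=50)

```text
time_s: 13.68
position: [0.484, -0.0352, 0.0952]
orientation: [0.096, 0.803, 0.573, -0.135]
force: [0.4, -1.2, 4.8]
width: 0.326
grip_force: 50.0
```

Emit:
carry_out(series=[[0, 0, 0, 0, 0, 0, 0.36], [0, 0, 0, 0, 0, 0, 0.4], [0, 0, 0, 0, 0, 0, 0.45], [0, 0, 0, 0, 0, 0, 0.5], [0, 0, 0, 0, 0, 0, 0.6], [0, 0, 0, 0, 0, 0, 0.6], [0, 0, 0, 0, 0, 0, 0.6], [0, 0, 0, 0, 0, 0, 0.6]])

```text
time_s: 14.68
position: [0.4838, -0.035, 0.095]
orientation: [0.095, 0.803, 0.573, -0.135]
force: [-0.6, 0.1, 0.1]
width: 0.598
grip_force: 0.0
```

Run:
```python
from h import *
T=tool();print(T[:3,3],monitor.state()["force"])
im=optics.camera("wrist");o=cv2.imread("pics/w4.png")
print(im[130:250:2,310].mean(1).round().astype(int))
for v in(170,200): print(im[v,240:400:4].mean(1).round().astype(int),'\n',o[v,240:400:4].mean(1).round().astype(int))
```

```text
[ 0.4838 -0.035   0.095 ] [-0.6385  0.0719  0.0511]
[ 77  77  85  89 100 167 120  56  56  58  61  62  63  64  24  17  17  18
  16  61  64  64  63  64  65  64  64  64  64  65  64  64  64  63  63  64
  63  62  63  63  63  62  61  63  62  60  60  58  59  26  18  18  16  17
  19  19  16  17  17  15]
[121 175 172 175 178 177 173  54  48  60  64  64  65  65  64  64  65  66
  63  64  64  65  65  64  64  64  65  64  63  64  63  63  61  43  38 121
 153 152 160 153] 
 [ 82  80  80  84  87  82  79  19  18  16  62  62  62  63  62  62  62  74
  74  73  73  74  73  73  73  73  72  73  72  72  72  18  24  27 101 100
 100 102 103 104]
[175 180 179 178 177 180 171  73  58  61  64  64  63  63  64  64  63  63
  65  63  63  63  64  63  63  63  64  64  63  63  63  62  62  61  56 158
 161 159 155 155] 
 [ 94  96  85  85  83  83  82  56  66  69  75  75  76  74  75  74  75  76
  75  75  76  75  74  76  74  76  75  74  74  73  73  71  67  57 103 154
 174 169 167 170]
```

The reader hangs unsupported: it has not dropped and there is no load on the tool. Open fully and back out along the tool axis.

Emit:
carry_out(series=[[0, 0, 0, 0, 0, 0, 1], [0, 0, 0, 0, 0, 0, 1], [0, 0, 0, 0, 0, 0, 1], [2, 0, -15, 0, 0, 0, 1], [4, 0, -30, 0, 0, 0, 1], [6, 0, -50, 0, 0, 0, 1], [10, 0, -80, 0, 0, 0, 1], [40, 0, -130, 0, 0, 0, 1], [70, 0, -180, 0, 0, 0, 1], [70, 0, -180, 0, 0, 0, 1]])

```text
time_s: 15.98
position: [0.5266, 0.0861, 0.246]
orientation: [0.097, 0.802, 0.574, -0.131]
force: [0.4, -0.1, -0.6]
width: 1.001
grip_force: 0.0
```

Emit:
carry_out(series=[[40, 0, -40, 0, 6, 0, 1], [40, 0, -40, 0, 12, 0, 1], [40, 0, -40, 0, 19, 0, 1], [40, 0, -40, 0, 19, 0, 1], [40, 0, -40, 0, 19, 0, 1], [40, 0, -40, 0, 19, 0, 1], [40, 0, -40, 0, 19, 0, 1], [40, 0, -40, 0, 19, 0, 1], [40, 0, -40, 0, 19, 0, 1], [40, 0, -40, 0, 19, 0, 1]])

```text
time_s: 17.23
position: [0.5412, 0.131, 0.2671]
orientation: [-0.001, 0.814, 0.581, -0.0]
force: [-0.3, -0.9, -0.6]
width: 1.0
grip_force: 0.0
```

Run:
```python
from h import *
T=tool();print(T[:3,3])
Q=R.from_euler('ZY',[YAW,20],degrees=True)
f=[optics.camera("scene") for _ in range(8)]
print("motion",[int((cv2.absdiff(a,f[0])[110:230,300:420].max(2)>25).sum()) for a in f[1:]])
s0=cv2.imread("pics/scene0.png")
d=(cv2.absdiff(f[-1],s0).max(2)>30).astype(np.uint8);n,l,st,c=cv2.connectedComponentsWithStats(d)
for i in range(1,n):
    if st[i,4]>25: print(st[i],c[i])
for X in([91.5,0,19],[-70,0,38],[-40,0,85],[73,0,38]): print(X,proj("scene",SEAT+Q.apply(np.array(X)-[-40,0,85])/1000))
```

```text
[0.5412 0.131  0.2671]
motion [19, 25, 31, 34, 35, 36, 33]
[  305     0   265   273 23299] [462.3228  97.5504]
[525   2  30  16 132] [538.75     9.7879]
[350 119  25  26 315] [362.5873 130.5238]
[356 141  40  47 539] [375.1336 167.7644]
[348 148  11  11  85] [352.0471 152.0824]
[ 503  168   90  105 2987] [558.2226 240.235 ]
[ 307  187  106   79 3452] [356.1411 229.8042]
[519 210  23  15  75] [527.5733 218.5467]
[580 214   5  20  31] [582.2581 224.4194]
[497 265  52  32 811] [523.926  280.7731]
[425 327  22  37 276] [434.6594 345.7174]
[91.5, 0, 19] [361.9826 182.7701]
[-70, 0, 38] [391.7865 146.3639]
[-40, 0, 85] [384.369  142.5599]
[73, 0, 38] [364.6    175.3031]
```

The reader is at its predicted hanging place, swaying slightly; let it settle.

Emit:
carry_out(series=[[0, 0, -40, 0, 0, 0, 1], [0, 0, -40, 0, 0, 0, 1], [0, 0, -40, 0, 0, 0, 1], [0, 0, -40, 0, 0, 0, 1], [0, 0, -40, 0, 0, 0, 1], [0, 0, -40, 0, 0, 0, 1], [0, 0, -40, 0, 0, 0, 1], [0, 0, -40, 0, 0, 0, 1], [0, 0, -40, 0, 0, 0, 1], [0, 0, -40, 0, 0, 0, 1]])

```text
time_s: 18.88
position: [0.5413, 0.131, 0.3072]
orientation: [-0.001, 0.814, 0.581, -0.0]
force: [0.3, -0.3, 0.1]
width: 1.002
grip_force: 0.0
```

Emit:
carry_out(series=[[0, 0, 0, 0, 0, 0, 1], [0, 0, 0, 0, 0, 0, 1], [0, 0, 0, 0, 0, 0, 1], [0, 0, 0, 0, 0, 0, 1], [0, 0, 0, 0, 0, 0, 1], [0, 0, 0, 0, 0, 0, 1], [0, 0, 0, 0, 0, 0, 1], [0, 0, 0, 0, 0, 0, 1], [0, 0, 0, 0, 0, 0, 1], [0, 0, 0, 0, 0, 0, 1]])

```text
time_s: 20.12
position: [0.5413, 0.131, 0.3071]
orientation: [-0.001, 0.814, 0.581, -0.0]
force: [-0.7, 0.5, 0.5]
width: 1.001
grip_force: 0.0
```

Emit:
carry_out(series=[[0, 0, 0, 0, 0, 0, 1], [0, 0, 0, 0, 0, 0, 1], [0, 0, 0, 0, 0, 0, 1], [0, 0, 0, 0, 0, 0, 1], [0, 0, 0, 0, 0, 0, 1], [0, 0, 0, 0, 0, 0, 1], [0, 0, 0, 0, 0, 0, 1], [0, 0, 0, 0, 0, 0, 1], [0, 0, 0, 0, 0, 0, 1], [0, 0, 0, 0, 0, 0, 1]])

```text
time_s: 21.38
position: [0.5413, 0.131, 0.3071]
orientation: [-0.001, 0.814, 0.581, -0.0]
force: [-0.7, -0.2, -0.2]
width: 0.997
grip_force: 0.0
```

Emit:
carry_out(series=[[0, 0, 0, 0, 0, 0, 1], [0, 0, 0, 0, 0, 0, 1], [0, 0, 0, 0, 0, 0, 1], [0, 0, 0, 0, 0, 0, 1], [0, 0, 0, 0, 0, 0, 1], [0, 0, 0, 0, 0, 0, 1], [0, 0, 0, 0, 0, 0, 1], [0, 0, 0, 0, 0, 0, 1], [0, 0, 0, 0, 0, 0, 1], [0, 0, 0, 0, 0, 0, 1]])

```text
time_s: 22.62
position: [0.5413, 0.131, 0.3072]
orientation: [-0.001, 0.814, 0.581, -0.0]
force: [0.4, -1.5, -0.6]
width: 1.002
grip_force: 0.0
```

Run:
```python
from h import *
f=[optics.camera("scene") for _ in range(12)]
print("motion",[int((cv2.absdiff(a,f[0])[130:200,340:410].max(2)>25).sum()) for a in f[1:]])
```

```text
motion [0, 0, 0, 0, 0, 0, 0, 0, 0, 0, 0]
```

At rest; handing in.

```bash
python3 -c "
from rig import job
print(job.hand_in())"
```

```text
the job is handed in; nothing more can be done
None
```

I held the reader still for about two seconds, square to the tall adapter's label from roughly 10 cm, then hung it on the hook; it was at rest when I handed in at about 23 s, but the hand-in gave no verdict.

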